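# Angle the long carton past the post into its bay

### The arm

A 7-joint arm with a two-finger parallel gripper is mounted at the origin on the work surface. World frame = base frame: x ahead of the robot, y to its left, z up, the work surface at z = 0. Lengths are in m, angles in rad, forces in N, time in s.
With the tool pointing down it reaches from about 0.4 to 0.85 m from the base axis. Payload 10.4 kg.
Tool frame: the origin (TCP) lies on the centre line of the jaws, within the pads' length; the fingertips stand 22 mm ahead of it and the grasp point (between the pads) lies 3 mm ahead of it; z points along the fingers, y is the direction in which the jaws open and shut (so a half turn about z gives the same grasp; the last joint's range is limited). The gripper opens to 85 mm and grips with 20 to 120 N. Pads are 22 mm wide; open, the fingers measure 114 mm over their backs; the gripper's body (76 mm by 85 mm) begins 54 mm behind the grasp point. The pads swing forward as they close: fully open they stand 13 mm farther back than shut.
Start: joints at [1.16, 0.332, -0.065, 1.46, 0.022, 1.35, -0.088], TCP at [0.236, -0.579, 0.253] pointing down, gripper open.
Joint ranges: [-2.6, 2.6], [-0.5, 2.12], [-1.47, 1.34], [0.16, 2.42], [-1.27, 4.41], [0.06, 2.06], [-2.6, 2.6]. Speed limits (rad/s): [2.22, 2.22, 2.79, 2.79, 3.14, 3.14, 3.14].

### API

Orientations are given as a unit quaternion [x, y, z, w].
In Python, from workcell import manip gives the robot as it stands. The module is installed in compiled form; this text tells all that it offers.
- The arm moves only by the shell command python3 -m crank 'ROWS' [FORCE]. ROWS is JSON, a list of rows, each a list of 3 entries, a list of its own where there are three numbers: the opening, from -1 (shut) to 1 (fully open), then the shift along the tool's x, y, z normalised to -1 to 1, where 1 is 80 mm, then the turn, a rotation vector about the tool's x, y, z normalised to -1 to 1, where 1 is pi/4 rad. In form: [[jaw, [tx, ty, tz], [ax, ay, az]], ...]. A call has exactly 5 rows; each row shifts and turns the commanded pose from where the row before left it, along the tool's axes as they then stand; what a row does not reach is not made up. A row lasts 1/10 s, in which the tool goes at most 50 mm and 8.59 degrees, less where a joint would pass 70% of its speed; a pose out of reach is approached as far as the arm can. A call with a number of a shift or a turn outside -1 to 1 is refused whole. A call with a gripper value outside its range is refused whole. The fingers move at their own pace and stop on an object; FORCE is the grip in N (left out, the last holds). Time passes only in rows, so rows that do not move let the fingers close, or fill a call up. It gives the time, the measured TCP pose, the force and the opening at its end, in the units of the state.
- manip.get_obs(): the state, without advancing time (a new reading comes with each control period).
- manip.camera(name): name is "scene" or "top" or "wrist"; returns the picture (384x512x3 uint8, blue, green, red); there is no depth.
- manip.camera_info(name): a dict with "K" (3x3 intrinsics, pixels), "camera_from_world" (4x4, takes a point from world to camera coordinates); the wrist camera has in their place "mount" (4x4, takes a point from camera to tool coordinates, whose origin is the TCP and whose axes are the flange's). Camera axes: x right, y down, z forward; pixel columns grow to the right and rows downward; lengths in m; the calibration is good to about 2 mm. A picture is of the moment at which its call begins: read the wrist's pose just before it. camera_info takes no time and is no camera call.
- manip.hand_in(): hands the job in, once; it reports no verdict.
The state is a dict: "clock": time; "joint_pos": joint angles; "joint_velocities": joint speeds; "tau": joint torques, N m; "position": TCP position; "ee_rot": TCP orientation; "ft_force": force on the tool from outside, world axes, zero at the start; "torque": the same for the moment, N m; "grip_width": opening from 0.0 (shut) to 1.0 (fully open).
Only numpy, scipy, OpenCV 4.12 (cv2) and the standard library are available. Lean on these libraries where they do the work, as an engineer would, in place of code of your own. Each camera call takes 0.05 s, during which the arm holds its last target.

### The job

Stow the long green carton in the empty front bay of the grey rack by pushing only: push one end and then the other, so that its left end goes in behind the steel post and then the right end swings in, until the carton lies fully home, its long side flat against the bay's back wall. Push with the outside of the fingers, never straddle, pinch, lift or tip the carton, leave everything else on the desk undisturbed, and finish clear of it all.

Things in the scene. Friction and masses are not known exactly. Their poses are not given: they have to be found in the camera images.
- carton: long green pressed-board carton with white end caps, blank label on top, 45 wide (own x), 240 long (own y), 50 tall, 0.2 to 0.45 kg, loose, slides under about 1 to 3 N. Origin: centre of its underside. Starts on the robot's side of the bay, mostly right (-y) of the post, roughly parallel to the bay or its left end turned towards it.
- carton_left (a point): centre of the carton's +y end face, 120 from its middle, 25 above its underside; the end that starts nearer the post
- carton_right (a point): centre of the carton's -y end face, 120 from its middle, 25 above its underside
- bay: fixed grey steel rack, no floor. Origin: on the desk, middle of the front bay's open front; own x points into the bay (away from the robot), y along it. Front bay inside: 90 deep (x 0 to 90), 290 long (y -145 to 145), open on top and in front; back wall at x = 90, end walls over the whole depth, all 6 thick, 36 tall. A second lane behind holds a stored blue carton, part of the rack.
- post: fixed round steel post with a black cap, 24 across, 140 tall, just outside the bay's open front: its back touches the front line (centre at the bay's x = -12), 45 to 75 left (+y) of the bay's middle. The gap from it to the right end wall is shorter than the carton. Origin: centre of its foot.
- jar_a: one of two white specimen jars with blue lids, 60 across, 75 tall, loose; bystander
- jar_b: the other white specimen jar with a blue lid, 60 across, 75 tall, loose; bystander
- glue: orange glue stick standing upright, 26 across, 90 tall, loose; stands near the post; bystander
- stapler: red and black stapler, 130 x 34 x 50 tall, long along its own x, loose; lies left of the rack; bystander
- water: clear water bottle, 62 across, 200 tall, loose; bystander
- mug: blue mug, 80 across, 95 tall, loose; bystander
- punch: grey two-hole punch, 110 x 100 x 58 tall, loose; bystander
Things that resemble listed ones, but are neither listed nor needed, are in the scene too. What is shaped like the carton but purple is not meant.

How it is judged:
On the way:
1. one end of the carton is in the bay behind the post while the carton is still angled (((x of carton_left in the frame of bay above 0.015 m and y of carton_left in the frame of post above 0.02 m and x of carton_right in the frame of bay below 0.03 m) or (x of carton_right in the frame of bay above 0.015 m and y of carton_right in the frame of post above 0.02 m and x of carton_left in the frame of bay below 0.03 m))), for 0.1 s.
At the end, for the whole second after the job is handed in: The carton lies in the front bay on the desk, untipped (within about 3 degrees), at rest, both its ends within 12 mm of lying against the back wall, its middle within 35 mm of the bay's middle (x of each of carton_left, carton_right in the frame of bay above 0.055 m and y of carton in the frame of bay between -0.035 and 0.035 m and height (world z) of carton below 0.006 m and angle between carton's own z axis and vertical below 0.06 rad and linear speed of carton below 0.01 m/s); the robot touches nothing.
It fails at once if the carton is lifted off the desk or tipped (height (world z) of carton above 0.012 m or angle between carton's own z axis and vertical above 0.2 rad).
It fails at once if the fingers straddle or pinch the carton (the grasp point between them is inside it, more than 5 mm in from its sides) (x of the grasp point in the frame of carton between -0.0175 and 0.0175 m and y of the grasp point in the frame of carton between -0.115 and 0.115 m and z of the grasp point in the frame of carton between -0.01 and 0.062 m).
It fails at once if another loose thing on the desk is moved by more than 20 mm or toppled (distance of any of jar_a, jar_b, glue, stapler, water, mug, punch from where it was at the start of the episode above 0.02 m or angle between any of jar_a, jar_b, glue, stapler, water, mug, punch's own z axis and vertical above 0.3 rad).
It also fails if it takes over 72 s, if anything falls off the work surface, if the arm or the gripper's body presses on something with over 40 N, if the wrist force passes 120 N, or if a joint passes its speed limit or range.

## Working session

There is one attempt and no reset: what is moved stays moved. The work goes in short steps, Python scripts to look and compute and a shell command to move; the robot and the scene stay as the last step left them, time stands still between calls to the robot, and variables do not carry over. Pictures are saved under pics/ and viewed, and the job is handed in when it is done.

```bash
mkdir -p pics; python3 - <<'E'
from workcell import manip
import cv2
o=manip.get_obs()
for k,v in o.items(): print(k,v)
for n in("scene","top","wrist"):
    cv2.imwrite(f"pics/{n}0.png",manip.camera(n)); print(n,manip.camera_info(n))
E
```

```text
clock 0.0
joint_pos [ 1.16036759  0.33287591 -0.06470393  1.4609315   0.02158958  1.34991525
 -0.08849376]
joint_velocities [-0.00073885 -0.00161539  0.00047901  0.00088677  0.00116155  0.0012505
 -0.00083005]
tau [-4.12330537e-04 -6.25454092e+01  4.89662960e-02 -3.91597795e+01
  1.62151270e-02  9.91892768e-03 -2.29290242e-05]
position [ 0.23623257 -0.57826216  0.25251809]
ee_rot [ 9.81254457e-01  1.92715271e-01 -1.65385332e-04 -6.98147217e-04]
ft_force [ 0.42301382 -0.24050182 -0.74641975]
torque [ 0.04400452 -0.03536706 -0.02419419]
grip_width 0.9991529458280893
scene {'K': array([[466.9807425 ,   0.        , 253.81410435],
       [  0.        , 466.9807425 , 191.48398768],
       [  0.        ,   0.        ,   1.        ]]), 'camera_from_world': array([[ 0.21217479,  0.97713713, -0.01359763, -0.07309995],
       [ 0.77662644, -0.17704912, -0.60457008, -0.36058893],
       [-0.59315532,  0.11771425, -0.79643589,  1.75799928],
       [ 0.        ,  0.        ,  0.        ,  1.        ]])}
top {'K': array([[362.87334063,   0.        , 261.37036906],
       [  0.        , 362.87334063
[... 250 characters left out ...]
4074e-01],
       [ 1.67231636e-01, -9.84084728e-04, -9.85917142e-01,
         1.10072117e+00],
       [ 0.00000000e+00,  0.00000000e+00,  0.00000000e+00,
         1.00000000e+00]])}
wrist {'K': array([[308.8790515 ,   0.        , 256.10976858],
       [  0.        , 308.8790515 , 195.88827914],
       [  0.        ,   0.        ,   1.        ]]), 'mount': array([[ 1.37436132e-03, -9.51980595e-01, -3.06155285e-01,
         7.79950710e-02],
       [ 9.99998827e-01,  1.51528330e-03, -2.22634055e-04,
        -2.38430893e-05],
       [ 6.75855292e-04, -3.06154620e-01,  9.51981561e-01,
        -1.20785645e-01],
       [ 0.00000000e+00,  0.00000000e+00,  0.00000000e+00,
         1.00000000e+00]])}
```

View pics/scene0.png

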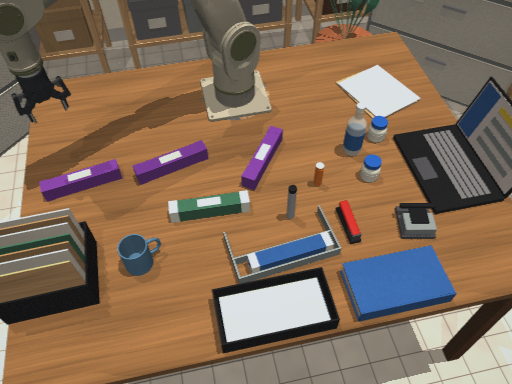

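View pics/top0.png

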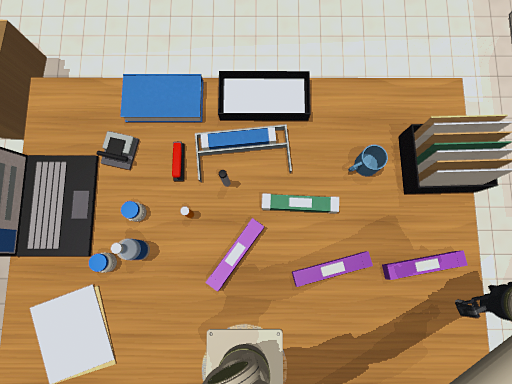

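The top view shows the green carton at about (300,203), the rack at (195–292, 125–180), the post at (224,178) and the glue at (186,212). I'll zoom in to measure them.

```bash
cat > h.py <<'E'
from workcell import manip
import cv2, numpy as np
def ray(name,u,v,z):
    c=manip.camera_info(name);K=c["K"];T=c["camera_from_world"];R=T[:3,:3];t=T[:3,3]
    o=-R.T@t; d=R.T@np.linalg.inv(K)@np.array([u,v,1.]); return (o+d*(z-o[2])/d[2])
def proj(name,p):
    c=manip.camera_info(name);T=c["camera_from_world"];q=T[:3,:3]@np.array(p,float)+T[:3,3];q=c["K"]@q;return q[:2]/q[2]
E
python3 - <<'E'
import cv2
im=cv2.imread("pics/top0.png")[110:230,170:350]
cv2.imwrite("pics/z0.png",cv2.resize(im,None,fx=4.4,fy=4.4,interpolation=cv2.INTER_CUBIC))
im=cv2.imread("pics/scene0.png")[120:290,160:360]
cv2.imwrite("pics/z1.png",cv2.resize(im,None,fx=3.5,fy=3.5,interpolation=cv2.INTER_CUBIC))
E
```

```text
(no output)
```

View pics/z0.png

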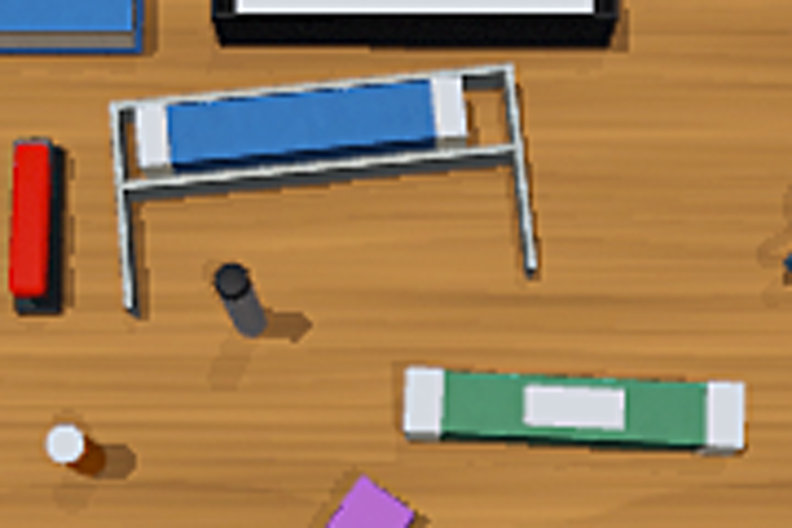

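View pics/z1.png

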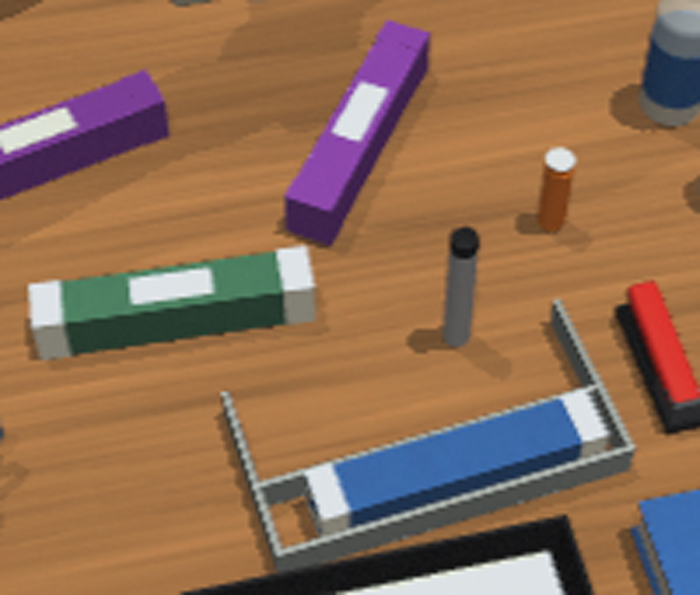

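```bash
cat > m.py <<'E'
from h import *
def Z(x,y,z): return ray("top",170+(x+.5)/4.4-.5,110+(y+.5)/4.4-.5,z)
E
python3 - <<'E'
from m import *
np.set_printoptions(precision=4,suppress=True)
L=Z(131,308,.036);R=Z(531,271,.036);BL=Z(124,188,.036);BR=Z(516,151,.036)
print("rack",L,R,BL,BR, np.linalg.norm(L-R),np.linalg.norm(BL-L),np.linalg.norm(BR-R))
y=(L-R)[:2]/np.linalg.norm((L-R)[:2]); x=np.array([y[1],-y[0]]); 
print("yaw",np.arctan2(y[1],y[0])*180/np.pi-90)
o=(L+R)[:2]/2; print("origin",o)
f=lambda p:np.array([(p[:2]-o)@x,(p[:2]-o)@y])
print("back",f(BL),f(BR))
P=Z(232,280,.14);Pf=Z(254,328,0);print("post",P,Pf,f(P),f(Pf))
G=Z(66,442,.09);print("glue",G,f(G))
C=[Z(*a,.05) for a in [(405,368),(745,383),(743,447),(406,434)]]
for c in C: print(c,f(c))
c=sum(C)/4;print("carton",c,f(c))
a=(C[0]+C[3]-C[1]-C[2]);print("cyaw",np.degrees(np.arctan2(a[1],a[0]))-90,np.linalg.norm(a)/2, np.linalg.norm(C[0]-C[3]))
print("purple corner",Z(365,476,.05),Z(414,515,.05),f(Z(365,476,.05)))
print("stapler right edge",f(Z(50,145,.05)),f(Z(50,310,.02)))
E
```

```text
rack [0.575  0.1467 0.036 ] [ 0.603  -0.1446  0.036 ] [0.6654 0.1545 0.036 ] [ 0.6942 -0.1346  0.036 ] 0.2926321274548806 0.09075209993455224 0.09170831754861634
yaw 5.498334611821377
origin [0.589 0.001]
back [0.0907 0.1455] [ 0.0917 -0.1451]
post [0.5712 0.0622 0.14  ] [0.5677 0.0604 0.    ] [-0.0119  0.0626] [-0.0155  0.0611]
glue [0.4694 0.1789 0.09  ] [-0.102   0.1885]
[ 0.5284 -0.0526  0.05  ] [-0.0655 -0.0476]
[ 0.5178 -0.295   0.05  ] [-0.0992 -0.2879]
[ 0.4718 -0.292   0.05  ] [-0.1447 -0.2805]
[ 0.4808 -0.0534  0.05  ] [-0.1129 -0.0438]
carton [ 0.4997 -0.1733  0.05  ] [-0.1056 -0.1649]
cyaw -2.3251992342797223 0.24072584243702091 0.04755250499084287
purple corner [ 0.4509 -0.0245  0.05  ] [ 0.4234 -0.0591  0.05  ] [-0.1399 -0.0121]
stapler right edge [0.1239 0.1951] [0.0079 0.2083]
```

```bash
cat >> m.py <<'E'
from scipy.spatial.transform import Rotation as Ro
BO=np.array([.589,.001]); th=np.radians(5.5); BX=np.array([np.cos(th),np.sin(th)]); BY=np.array([-BX[1],BX[0]])
def b2w(a,b): return BO+BX*a+BY*b
def w2b(p): p=np.array(p)[:2]-BO; return np.array([p@BX,p@BY])
def go(a,b,z=None):
    o=manip.get_obs();R=Ro.from_quat(o["ee_rot"]).as_matrix();p=o["position"]
    t=np.array([*b2w(a,b),p[2] if z is None else z]); d=R.T@(t-p)
    print("clk",o["clock"],"pos",p.round(4),"bay",w2b(p).round(4),"xdir",np.degrees(np.arctan2(R[1,0],R[0,0])).round(1),"tilt",R[2,2].round(4),"w",round(o["grip_width"],3),"F",o["ft_force"].round(1))
    print("shift units",(d/.08).round(3),"dist",np.linalg.norm(d).round(3))
E
python3 -m crank '[[-1,[0,0,0],[0,0,0.16]],[-1,[0,0,0],[0,0,0.16]],[-1,[0,0,0],[0,0,0.16]],[-1,[0,0,0],[0,0,0.16]],[-1,[0,0,0],[0,0,0.16]]]'
python3 -c "
from m import *
go(-.134,-.066,.2)"
```

```text
clock: 0.65
position: [0.2363, -0.5784, 0.2529]
ee_rot: [0.992, -0.123, -0.0, -0.0]
ft_force: [0.7, -0.3, -0.1]
grip_width: 0.139
clk 0.65 pos [ 0.2363 -0.5784  0.2529] bay [-0.4066 -0.543 ] xdir -14.1 tilt -1.0 w 0.139 F [ 0.7 -0.3 -0.1]
shift units [ 1.213 -6.759  0.665] dist 0.552
```

```bash

python3 -m crank '[[-1,[0.08,-0.45,0.04],[0,0,0]],[-1,[0.08,-0.45,0.04],[0,0,0]],[-1,[0.08,-0.45,0.04],[0,0,0]],[-1,[0.08,-0.45,0.04],[0,0,0]],[-1,[0.08,-0.45,0.04],[0,0,0]]]' >/dev/null
python3 -m crank '[[-1,[0.08,-0.45,0.04],[0,0,0]],[-1,[0.08,-0.45,0.04],[0,0,0]],[-1,[0.08,-0.45,0.04],[0,0,0]],[-1,[0.08,-0.45,0.04],[0,0,0]],[-1,[0.08,-0.45,0.04],[0,0,0]]]' >/dev/null
python3 -m crank '[[-1,[0.08,-0.45,0.04],[0,0,0]],[-1,[0.08,-0.45,0.04],[0,0,0]],[-1,[0.08,-0.45,0.04],[0,0,0]],[-1,[0.08,-0.45,0.04],[0,0,0]],[-1,[0,0,0],[0,0,0]]]' >/dev/null
python3 -c "
from m import *
go(-.134,-.066,.1)"
```

```text
clk 2.15 pos [ 0.4447 -0.1057  0.2082] bay [-0.1539 -0.0924] xdir -13.4 tilt -1.0 w 0.0 F [-1.2  0.3 -0.4]
shift units [ 0.129 -0.39   1.353] dist 0.113
```

```bash

python3 -m crank '[[-1,[0.06,-0.2,0.2],[0,0,0]],[-1,[0.07,-0.19,0.3],[0,0,0]],[-1,[0,0,0.4],[0,0,0]],[-1,[0,0,0.4],[0,0,0]],[-1,[0,0,0],[0,0,0]]]' >/dev/null
python3 -c "
from m import *
go(-.134,-.066,.036)
cv2.imwrite('pics/t1.png',cv2.resize(manip.camera('top')[110:230,170:350],None,fx=4.4,fy=4.4,interpolation=cv2.INTER_CUBIC))
cv2.imwrite('pics/w1.png',manip.camera('wrist'))"
```

```text
clk 2.65 pos [ 0.4582 -0.0827  0.101 ] bay [-0.1383 -0.0707] xdir -13.8 tilt -1.0 w 0.005 F [-0.5  0.5  0.3]
shift units [ 0.036 -0.074  0.813] dist 0.065
```

View pics/t1.png

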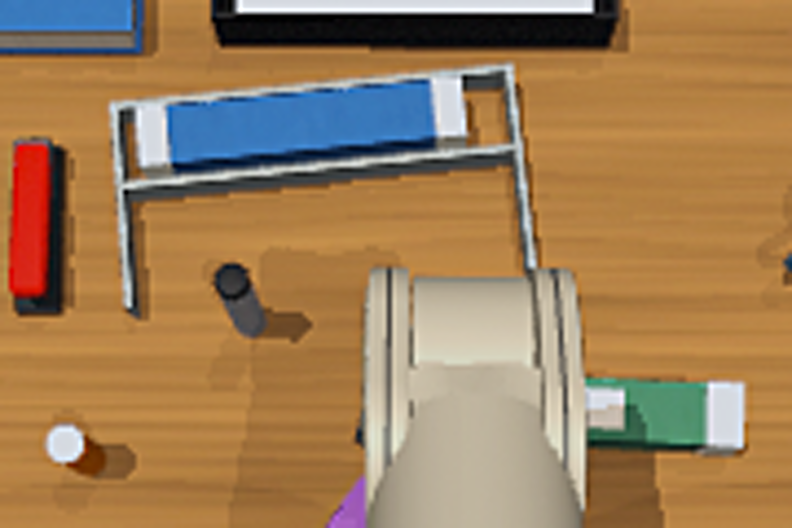

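View pics/w1.png

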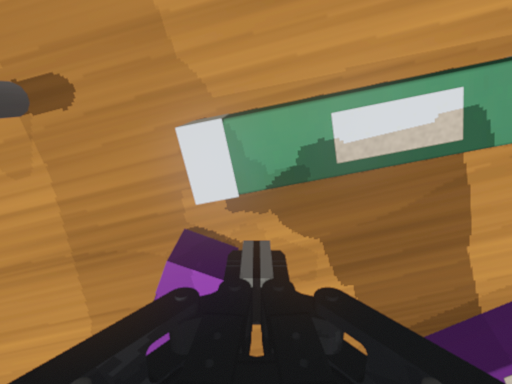

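```bash
cat >> m.py <<'E'
def wr(u,v,z,o=None):
    o=o or manip.get_obs();c=manip.camera_info("wrist");M=c["mount"];R=Ro.from_quat(o["ee_rot"]).as_matrix()
    cp=R@M[:3,3]+o["position"]; d=R@M[:3,:3]@np.linalg.inv(c["K"])@np.array([u,v,1.])
    return cp+d*(z-cp[2])/d[2]
def rect(pts):
    # carton corners order: left-far,right-far,right-near,left-near (world)
    C=np.array(pts)[:,:2]; c=C.mean(0); a=C[0]+C[3]-C[1]-C[2]; a/=np.linalg.norm(a)
    b=np.array([a@BX,a@BY]); print("carton bay",w2b(c).round(4),"theta",np.degrees(np.arctan2(b[0],b[1])).round(1)); return w2b(c),b
E
python3 -c "
from m import *
for a in [(177,127),(220,119),(238,195),(196,204),(462,159)]: print(w2b(wr(*a,.05)))
print('purple',w2b(wr(243,250,.05)),w2b(wr(183,230,.05)),w2b(wr(188,229,.05)))
"
```

```text
[-0.06280845 -0.05016644]
[-0.06665536 -0.07439351]
[-0.11136743 -0.0685153 ]
[-0.10838338 -0.04262187]
[-0.13335215 -0.19775391]
purple [-0.14674807 -0.05884012] [-0.12153098 -0.02841811] [-0.12192828 -0.03161215]
```

```bash
python3 -c "
from m import *
print('purple',w2b(wr(243,250,0)),w2b(wr(185,230,0)),w2b(wr(172,258,.05)),w2b(wr(226,280,.05)))
"
```

```text
purple [-0.17088913 -0.04787913] [-0.13902082 -0.01030581] [-0.13717715 -0.01400904] [-0.16367651 -0.04083401]
```

```bash

python3 -m crank '[[-1,[0,0,0.25],[0,0,0]],[-1,[0,0,0.25],[0,0,0]],[-1,[0,0,0.2],[0,0,0]],[-1,[0,0,0.1],[0,0,0]],[-1,[0,0,0],[0,0,0]]]' >/dev/null
python3 -c "
from m import *
go(-.05,-.066,.036)
cv2.imwrite('pics/w2.png',manip.camera('wrist'))"
```

```text
clk 3.25 pos [ 0.4613 -0.0829  0.0411] bay [-0.1351 -0.0713] xdir -13.8 tilt -1.0 w -0.001 F [-0.1 -0.2 -0.5]
shift units [ 0.982 -0.414  0.064] dist 0.085
```

View pics/w2.png

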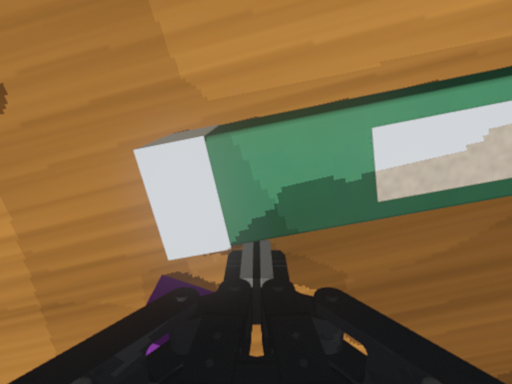

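```bash

python3 -m crank '[[-1,[0.12,-0.04,0.06],[0,0,0]],[-1,[0.12,-0.04,0],[0,0,0]],[-1,[0.12,-0.04,0],[0,0,0]],[-1,[0.12,-0.04,0],[0,0,0]],[-1,[0.12,-0.04,0],[0,0,0]]]' >/dev/null
python3 -c "
from m import *
go(-.05,-.066,.036)
cv2.imwrite('pics/w3.png',manip.camera('wrist'))"
```

```text
clk 3.8 pos [ 0.5125 -0.0784  0.0358] bay [-0.0838 -0.0717] xdir -13.8 tilt -1.0 w -0.003 F [-1.4 -0.9  0.7]
shift units [ 0.375 -0.207 -0.003] dist 0.034
```

View pics/w3.png

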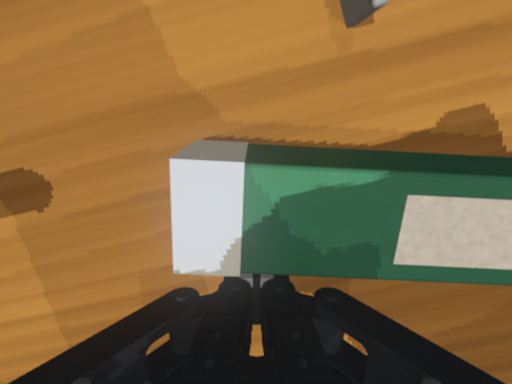

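```bash
cat >> m.py <<'E'
def fromnear(LN,N2,LF=None):
    # LN: left near top corner px; N2 another px on near top edge -> carton pose
    a=w2b(wr(*LN,.05)); b=w2b(wr(*N2,.05)); u=(a-b)/np.linalg.norm(a-b); n=np.array([u[1],-u[0]])
    c=a-.12*u+.0225*n; report(c,u)
def report(c,u):
    P=np.array([-.012,.062]); n=np.array([u[1],-u[0]])
    print("centre",c.round(4),"theta",np.degrees(np.arctan2(u[0],u[1])).round(1),"left",(c+.12*u).round(4),"right",(c-.12*u).round(4))
    print("post clearance off near side",(-(P-c)@n-.0345).round(4),"post along",((P-c)@u).round(4),"tip clearance",((np.array([0,-.145])-c)@n-.0225).round(4))
    f=c+.12*u+.0225*n; print("far left corner",f.round(4)," right near corner",(c-.12*u-.0225*n).round(4))
E
python3 -c "
from m import *
fromnear((174,273),(511,284))
print(w2b(wr(171,160,.05)))"
```

```text
centre [-0.0833 -0.165 ] theta 21.3 left [-0.0398 -0.0532] right [-0.1268 -0.2769]
post clearance off near side -0.0186 post along 0.2374 tip clearance 0.0479
far left corner [-0.0188 -0.0614]  right near corner [-0.1478 -0.2687]
[-0.01891873 -0.06237817]
```

```bash

python3 -m crank '[[-1,[0.1,-0.03,0],[0,0,0]],[-1,[0.1,-0.03,0],[0,0,0]],[-1,[0.1,-0.03,0],[0,0,0]],[-1,[0.05,-0.02,0],[0,0,0]],[-1,[0,0,0],[0,0,0]]]' >/dev/null
python3 -c "
from m import *
go(-.05,-.066,.036)
cv2.imwrite('pics/w4.png',manip.camera('wrist'))"
```

```text
clk 4.35 pos [ 0.5415 -0.0764  0.0358] bay [-0.0547 -0.0725] xdir -13.8 tilt -1.0 w -0.001 F [-0.2 -0.6 -0.5]
shift units [ 0.029 -0.096 -0.003] dist 0.008
```

View pics/w4.png

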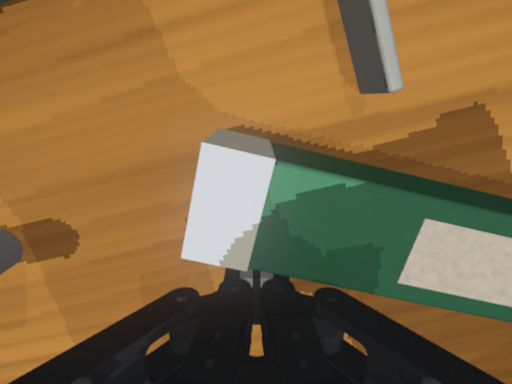

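```bash
python3 -c "
from m import *
fromnear((181,259),(510,321))
print(w2b(wr(203,143,.05)), 'tip wall', w2b(wr(362,92,0)),w2b(wr(401,87,.036)),w2b(wr(388,93,.0)))"
```

```text
centre [-0.0718 -0.1654] theta 31.3 left [-0.0094 -0.0629] right [-0.1341 -0.268 ]
post clearance off near side 0.0326 post along 0.2254 tip clearance 0.0282
far left corner [ 0.0098 -0.0746]  right near corner [-0.1534 -0.2563]
[ 0.01008286 -0.0762453 ] tip wall [ 0.00369456 -0.147136  ] [ 0.0040678  -0.14992195] [-0.00085831 -0.15883126]
```

```bash
python3 -m crank '[[-1,[-0.2,0,0],[0,0,0]],[-1,[-0.1,0,-0.3],[0,0,-0.1]],[-1,[0,0,-0.5],[0,0,-0.18]],[-1,[0,0,-0.2],[0,0,-0.18]],[-1,[0,0,0],[0,0,-0.18]]]'; python3 -c "
from m import *
print(manip.get_obs()['joint_pos'].round(2))
go(-.18,-.30)"
```

```text
clock: 4.9
position: [0.5189, -0.0711, 0.1188]
ee_rot: [0.991, 0.134, 0.002, 0.001]
ft_force: [-0.1, -0.5, -0.5]
grip_width: 0.001
[ 0.53  0.28 -0.55  1.86  0.17  1.04 -1.39]
clk 4.9 pos [ 0.5189 -0.0711  0.1188] bay [-0.0767 -0.0651] xdir 15.4 tilt -1.0 w 0.001 F [-0.1 -0.5 -0.5]
shift units [-1.775  2.673 -0.   ] dist 0.257
```

```bash
python3 -m crank '[[-1,[0,0.3,0],[0,0,-0.18]],[-1,[0,0.3,0],[0,0,-0.18]],[-1,[0,0.3,0],[0,0,-0.18]],[-1,[0,0.3,0],[0,0,-0.18]],[-1,[0,0.3,0],[0,0,-0.18]]]'>/dev/null; 
python3 -m crank '[[-1,[0,0,0],[0,0,-0.18]],[-1,[0,0,0],[0,0,0]],[-1,[0,0,0],[0,0,0]],[-1,[0,0,0],[0,0,0]],[-1,[0,0,0],[0,0,0]]]'>/dev/null; python3 -c "
from m import *
print(manip.get_obs()['joint_pos'].round(2))
go(-.154,-.30)"
```

```text
[ 0.69  0.47 -0.61  1.65  0.29  1.11 -0.46]
clk 5.9 pos [ 0.5782 -0.1712  0.116 ] bay [-0.0272 -0.1703] xdir 63.5 tilt -1.0 w 0.001 F [0.3 0.3 0.4]
shift units [-2.214 -0.487  0.   ] dist 0.181
```

```bash
python3 -m crank '[[-1,[-0.45,-0.1,0],[0,0,0]],[-1,[-0.45,-0.1,0],[0,0,0]],[-1,[-0.45,-0.1,0],[0,0,0]],[-1,[-0.45,-0.1,0],[0,0,0]],[-1,[-0.4,-0.09,0],[0,0,0]]]'>/dev/null; 
python3 -m crank '[[-1,[0,0,0],[0,0,0]],[-1,[0,0,0],[0,0,0]],[-1,[0,0,0],[0,0,0]],[-1,[0,0,0],[0,0,0]],[-1,[0,0,0],[0,0,0]]]'>/dev/null; python3 -c "
from m import *
go(-.147,-.289,.036)
cv2.imwrite('pics/w5.png',manip.camera('wrist'))"
```

```text
clk 6.9 pos [ 0.4657 -0.3108  0.1157] bay [-0.1526 -0.2986] xdir 63.7 tilt -1.0 w 0.001 F [ 0.4 -0.1  0.4]
shift units [ 0.138 -0.003  0.997] dist 0.081
```

View pics/w5.png

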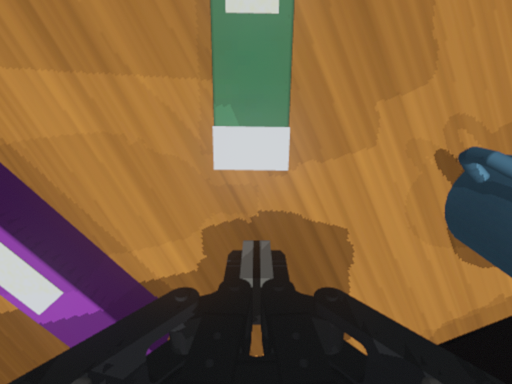

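```bash
python3 -c "
from m import *
a,b=w2b(wr(214,170,.05)),w2b(wr(288,170,.05)); print(a,b,(a+b)/2, np.linalg.norm(a-b))
n=(b-a)/np.linalg.norm(b-a);u=np.array([-n[1],n[0]]);print(u); report((a+b)/2+.12*u,u)
print('purple',w2b(wr(157,300,.05)))"
python3 -m crank '[[-1,[0,0,0.3],[0,0,0]],[-1,[0,0,0.3],[0,0,0]],[-1,[0,0,0.3],[0,0,0]],[-1,[0,0,0.1],[0,0,0]],[-1,[0,0,0],[0,0,0]]]'
```

```text
[-0.15674249 -0.25512015] [-0.11787455 -0.27915487] [-0.13730852 -0.26713751] 0.04569884872243933
[0.52593712 0.85052345]
centre [-0.0742 -0.1651] theta 31.7 left [-0.0111 -0.063 ] right [-0.1373 -0.2671]
post clearance off near side 0.032 post along 0.2258 tip clearance 0.03
far left corner [ 0.0081 -0.0748]  right near corner [-0.1564 -0.2553]
purple [-0.24430078 -0.31214379]
clock: 7.45
position: [0.4647, -0.3111, 0.0349]
ee_rot: [0.85, 0.527, -0.0, -0.001]
ft_force: [0.1, 0.5, -0.1]
grip_width: 0.001
```

```bash
python3 -m crank '[[-1,[0.15,0,0],[0,0,0]],[-1,[0.15,0,0],[0,0,0]],[-1,[0.15,0,0],[0,0,0]],[-1,[0.15,0,0],[0,0,0]],[-1,[0.15,0,0],[0,0,0]]]'>/dev/null;  python3 -c "
from m import *
go(-.147,-.289,.036)
cv2.imwrite('pics/w6.png',manip.camera('wrist'))"
```

```text
clk 7.95 pos [ 0.4924 -0.2574  0.0363] bay [-0.1209 -0.2479] xdir 63.6 tilt -1.0 w 0.0 F [-0.9 -3.1  2.8]
shift units [-0.608 -0.006  0.004] dist 0.049
```

View pics/w6.png

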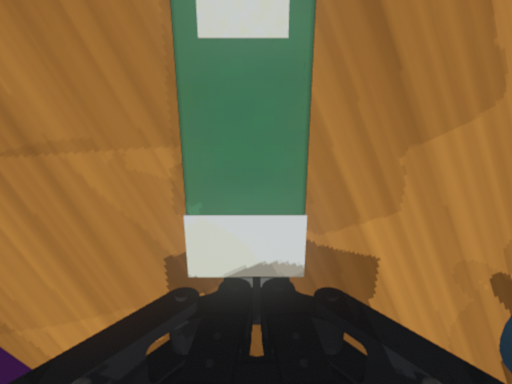

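```bash
python3 -m crank '[[-1,[0.15,0,0],[0,0,-0.02]],[-1,[0.15,0,0],[0,0,-0.02]],[-1,[0.15,0,0],[0,0,-0.02]],[-1,[0.15,0,0],[0,0,-0.02]],[-1,[0.15,0,0],[0,0,-0.02]]]'>/dev/null;  python3 -c "
from m import *
go(-.147,-.289,.036)
cv2.imwrite('pics/w7.png',manip.camera('wrist'))"
```

```text
clk 8.5 pos [ 0.517  -0.2025  0.0357] bay [-0.0912 -0.1957] xdir 68.2 tilt -1.0 w 0.002 F [-1.5 -3.2  2.8]
shift units [-1.357 -0.085 -0.004] dist 0.109
```

View pics/w7.png

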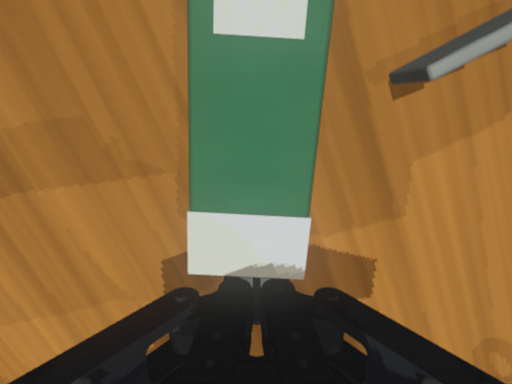

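```bash
cat >> m.py <<'E'
def fromend(A,B,z=.05):
    a,b=w2b(wr(*A,z)),w2b(wr(*B,z)); n=(b-a)/np.linalg.norm(b-a);u=np.array([-n[1],n[0]]);print("w",np.linalg.norm(a-b).round(4)); report((a+b)/2+.12*u,u)
def fromside(A,B,C):
    # A right-near corner, B second pt on near-side edge up, C right-far corner
    a,b,c=[w2b(wr(*q,.05)) for q in(A,B,C)]; u=(b-a)/np.linalg.norm(b-a); report((a+c)/2+.12*u,u)
E
python3 -c "
from m import *
fromend((188,273),(304,277)); fromside((188,273),(188,0),(304,277)); fromside((188,273),(214,0),(304,277))"
```

```text
w 0.0458
centre [-0.0301 -0.0766] theta 29.3 left [0.0286 0.0281] right [-0.0888 -0.1813]
post clearance off near side 0.0175 post along 0.1297 tip clearance 0.0372
far left corner [0.0482 0.0171]  right near corner [-0.1084 -0.1703]
centre [-0.0272 -0.0783] theta 30.9 left [0.0343 0.0248] right [-0.0888 -0.1813]
post clearance off near side 0.0244 post along 0.1282 tip clearance 0.0351
far left corner [0.0537 0.0132]  right near corner [-0.1081 -0.1697]
centre [-0.0189 -0.0837] theta 35.6 left [0.0509 0.0139] right [-0.0888 -0.1813]
post clearance off near side 0.0446 post along 0.1225 tip clearance 0.0286
far left corner [0.0692 0.0008]  right near corner [-0.1071 -0.1682]
```

```bash
python3 -m crank '[[-1,[0.13,0,0],[0,0,-0.02]],[-1,[0.13,0,0],[0,0,-0.02]],[-1,[0.13,0,0],[0,0,-0.02]],[-1,[0.13,0,0],[0,0,-0.02]],[-1,[0.1,0,0],[0,0,-0.02]]]'>/dev/null;  python3 -c "
from m import *
go(-.147,-.289,.036)
cv2.imwrite('pics/w8.png',manip.camera('wrist'))
cv2.imwrite('pics/s8.png',cv2.resize(manip.camera('scene')[120:290,160:360],None,fx=3.5,fy=3.5,interpolation=cv2.INTER_CUBIC))"
```

```text
clk 9.05 pos [ 0.534  -0.1555  0.0356] bay [-0.0698 -0.1505] xdir 72.7 tilt -1.0 w -0.001 F [-1.  -2.3  1.5]
shift units [-1.969 -0.221 -0.006] dist 0.159
```

View pics/w8.png

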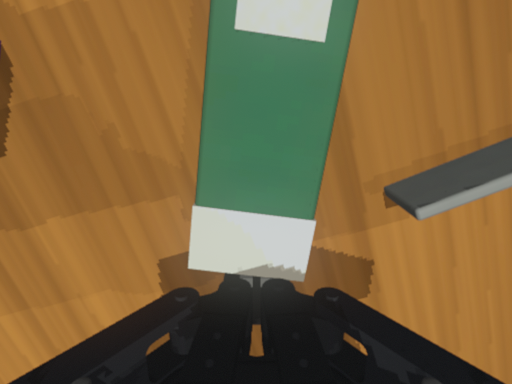

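View pics/s8.png

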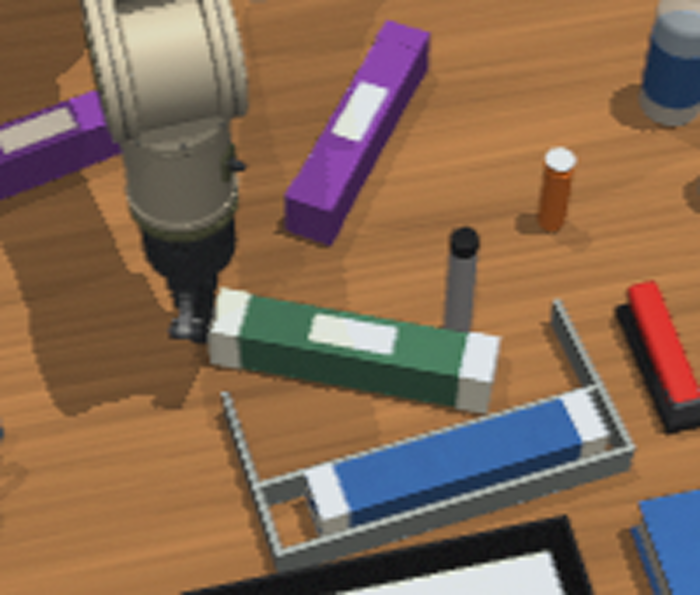

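```bash
python3 -c "
from m import *
fromend((189,268),(303,280)); fromside((189,268),(195,206),(303,280)); 
a,b=w2b(wr(235,29,.05)),w2b(wr(325,41,.05)); print(a,b,b-a)"
```

```text
w 0.0452
centre [-0.0098 -0.033 ] theta 29.5 left [0.0492 0.0715] right [-0.0689 -0.1374]
post clearance off near side 0.0141 post along 0.0816 tip clearance 0.0412
far left corner [0.0688 0.0604]  right near corner [-0.0884 -0.1264]
centre [-0.0066 -0.0348] theta 31.2 left [0.0556 0.0678] right [-0.0689 -0.1374]
post clearance off near side 0.0203 post along 0.08 tip clearance 0.0403
far left corner [0.0748 0.0561]  right near corner [-0.0881 -0.1258]
[-0.03809303 -0.05663789] [-0.01352543 -0.07050922] [ 0.0245676  -0.01387133]
```

```bash
python3 -m crank '[[-1,[0.1,0.01,0],[0,0,0]],[-1,[0.1,0.01,0],[0,0,0]],[-1,[0.1,0.01,0],[0,0,0]],[-1,[0.1,0.01,0],[0,0,0]],[-1,[0.08,0.01,0],[0,0,0]]]'>/dev/null;  python3 -c "
from m import *
go(-.147,-.289,.036)
cv2.imwrite('pics/w9.png',manip.camera('wrist'))
cv2.imwrite('pics/s9.png',cv2.resize(manip.camera('scene')[120:290,160:360],None,fx=3.5,fy=3.5,interpolation=cv2.INTER_CUBIC))"
```

```text
clk 9.65 pos [ 0.5493 -0.1205  0.0357] bay [-0.0512 -0.1171] xdir 72.7 tilt -1.0 w -0.001 F [-0.1 -1.4 -1.4]
shift units [-2.445 -0.269 -0.005] dist 0.197
```

View pics/w9.png

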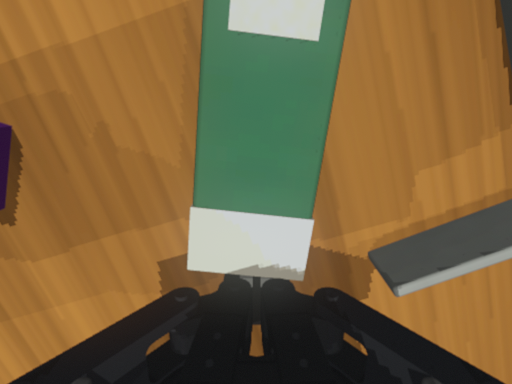

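View pics/s9.png

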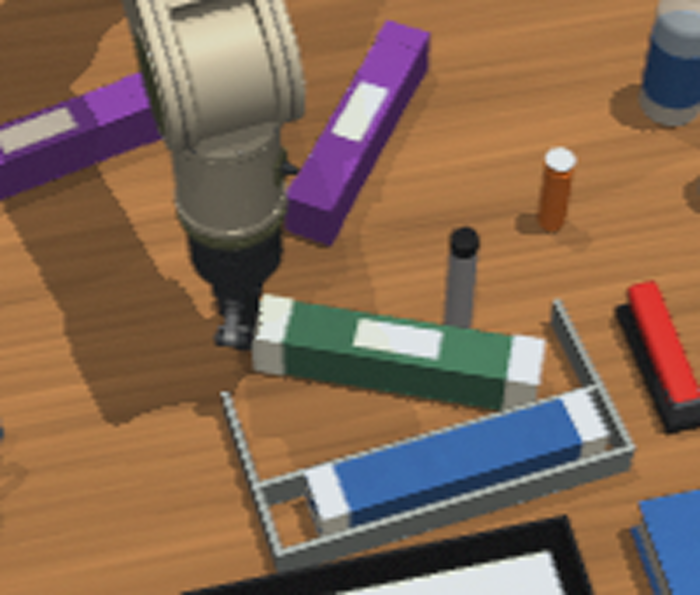

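```bash
python3 -m crank '[[-1,[0.06,-0.02,0],[0,0,0]],[-1,[0.06,-0.02,0],[0,0,0]],[-1,[0.06,-0.02,0],[0,0,0]],[-1,[0.06,-0.02,0],[0,0,0]],[-1,[0,0,0],[0,0,0]]]';  python3 -c "
from m import *
go(-.147,-.289,.036)
cv2.imwrite('pics/w10.png',manip.camera('wrist'))
cv2.imwrite('pics/s10.png',cv2.resize(manip.camera('scene')[120:290,160:360],None,fx=3.5,fy=3.5,interpolation=cv2.INTER_CUBIC))"
```

```text
clock: 10.25
position: [0.5486, -0.1002, 0.0358]
ee_rot: [0.806, 0.593, 0.0, -0.0]
ft_force: [-0.0, -0.5, -0.0]
grip_width: 0.001
clk 10.25 pos [ 0.5486 -0.1002  0.0358] bay [-0.0499 -0.0968] xdir 72.7 tilt -1.0 w 0.001 F [-0.  -0.5 -0. ]
shift units [-2.685 -0.187 -0.004] dist 0.215
```

View pics/w10.png

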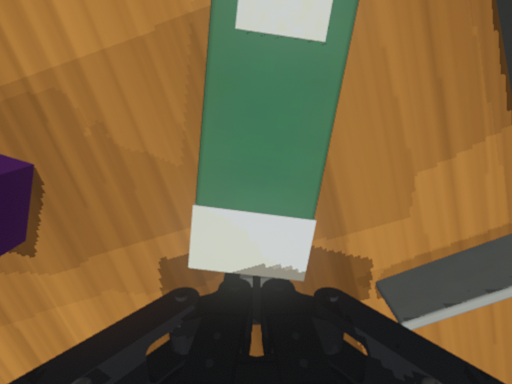

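View pics/s10.png

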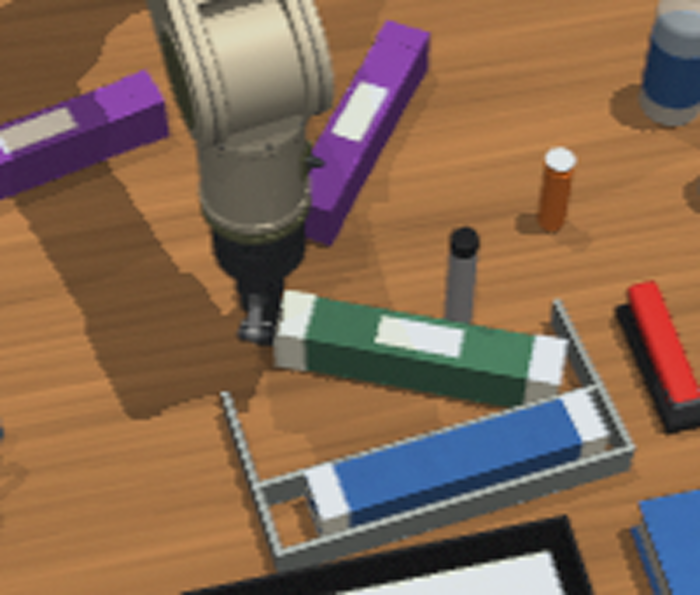

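```bash
python3 -c "
from m import *
fromend((189,268),(304,280)); fromside((189,268),(210,0),(304,280)); fromside((189,268),(196,206),(304,280)); 
"
```

```text
w 0.0456
centre [0.0103 0.0193] theta 29.6 left [0.0695 0.1237] right [-0.0489 -0.0851]
post clearance off near side 0.006 post along 0.0261 tip clearance 0.0496
far left corner [0.0891 0.1126]  right near corner [-0.0685 -0.074 ]
centre [0.0119 0.0183] theta 30.5 left [0.0728 0.1218] right [-0.0489 -0.0851]
post clearance off near side 0.0082 post along 0.0255 tip clearance 0.0501
far left corner [0.0922 0.1104]  right near corner [-0.0683 -0.0737]
centre [0.015  0.0165] theta 32.2 left [0.0789 0.1181] right [-0.0489 -0.0851]
post clearance off near side 0.0126 post along 0.0242 tip clearance 0.0508
far left corner [0.0979 0.1061]  right near corner [-0.068  -0.0731]
```

```bash
python3 -m crank '[[-1,[-0.2,0,0],[0,0,0]],[-1,[-0.2,0,0],[0,0,0.1]],[-1,[-0.1,0,-0.4],[0,0,0.17]],[-1,[0,0,-0.4],[0,0,0.17]],[-1,[0,0,-0.2],[0,0,0.17]]]'>/dev/null
python3 -m crank '[[-1,[0,0,0],[0,0,0.17]],[-1,[0,0,0],[0,0,0.17]],[-1,[0,0,0],[0,0,0.17]],[-1,[0,0,0],[0,0,0.17]],[-1,[0,0,0],[0,0,0.17]]]'>/dev/null
python3 -m crank '[[-1,[0,0,0],[0,0,0.17]],[-1,[0,0,0],[0,0,0.17]],[-1,[0,0,0],[0,0,0.12]],[-1,[0,0,0],[0,0,0]],[-1,[0,0,0],[0,0,0]]]'>/dev/null
python3 -c "
from m import *
print(manip.get_obs()['joint_pos'].round(2))
go(-.082,-.044)
"
```

```text
[ 0.52  0.33 -0.41  1.79  0.15  1.05 -1.75]
clk 11.85 pos [ 0.5362 -0.139   0.1157] bay [-0.066  -0.1343] xdir -13.6 tilt -1.0 w -0.001 F [-0.9  0.8  0.1]
shift units [-0.558 -1.001  0.   ] dist 0.092
```

```bash
python3 -m crank '[[-1,[-0.2,-0.2,0],[0,0,0]],[-1,[-0.2,-0.3,0],[0,0,0]],[-1,[-0.16,-0.3,0],[0,0,0]],[-1,[0,-0.2,0],[0,0,0]],[-1,[0,0,0],[0,0,0]]]'>/dev/null
python3 -c "
from m import *
go(-.082,-.044,.036)
cv2.imwrite('pics/w11.png',manip.camera('wrist'))
"
```

```text
clk 12.35 pos [ 0.5119 -0.0484  0.116 ] bay [-0.0814 -0.0418] xdir -13.4 tilt -1.0 w -0.001 F [-0.7  0.5 -0.7]
shift units [0.002 0.029 1.   ] dist 0.08
```

View pics/w11.png

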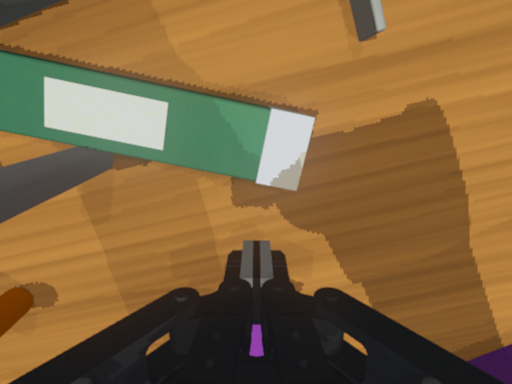

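```bash

python3 -c "
from m import *
a,b=w2b(wr(298,190,.05)),w2b(wr(0,133,.05)); c=w2b(wr(316,115,.05)); u=(b-a)/np.linalg.norm(b-a); report((a+c)/2+.12*u,u)
print('purple',w2b(wr(250,325,.05)),w2b(wr(258,325,0)))
"
```

```text
centre [0.0109 0.0163] theta 30.2 left [0.0713 0.12  ] right [-0.0494 -0.0874]
post clearance off near side 0.0083 post along 0.028 tip clearance 0.0491
far left corner [0.0907 0.1087]  right near corner [-0.0688 -0.0761]
purple [-0.15735951 -0.01302808] [-0.19977057 -0.00498641]
```

```bash
python3 -m crank '[[-1,[-0.04,0.12,0.3],[0,0,0]],[-1,[0,0,0.3],[0,0,0]],[-1,[0,0,0.3],[0,0,0]],[-1,[0,0,0.1],[0,0,0]],[-1,[0,0,0],[0,0,0]]]'>/dev/null
python3 -c "
from m import *
go(.03,-.075,.036)
cv2.imwrite('pics/w12.png',manip.camera('wrist'))
"
```

```text
clk 12.9 pos [ 0.5056 -0.0602  0.0349] bay [-0.0889 -0.0529] xdir -13.8 tilt -1.0 w -0.002 F [ 0.7 -0.2  0.8]
shift units [ 1.494 -0.231 -0.018] dist 0.121
```

View pics/w12.png

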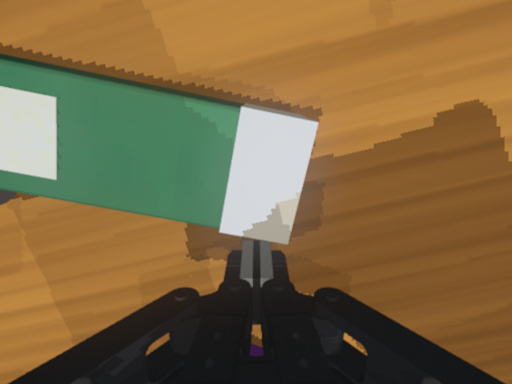

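```bash
python3 -m crank '[[-1,[0.13,-0.02,0],[0,0,0]],[-1,[0.13,-0.02,0],[0,0,-0.04]],[-1,[0.13,-0.02,0],[0,0,-0.04]],[-1,[0.13,-0.02,0],[0,0,-0.04]],[-1,[0.13,-0.02,0],[0,0,-0.04]]]'>/dev/null
python3 -c "
from m import *
go(.03,-.075,.036)
cv2.imwrite('pics/w13.png',manip.camera('wrist'))
cv2.imwrite('pics/s13.png',cv2.resize(manip.camera('scene')[120:290,160:360],None,fx=3.5,fy=3.5,interpolation=cv2.INTER_CUBIC))"
```

```text
clk 13.45 pos [ 0.5599 -0.0621  0.0358] bay [-0.0351 -0.0601] xdir -6.4 tilt -1.0 w 0.001 F [-1.8 -1.1  0. ]
shift units [ 0.834  0.015 -0.002] dist 0.067
```

View pics/w13.png

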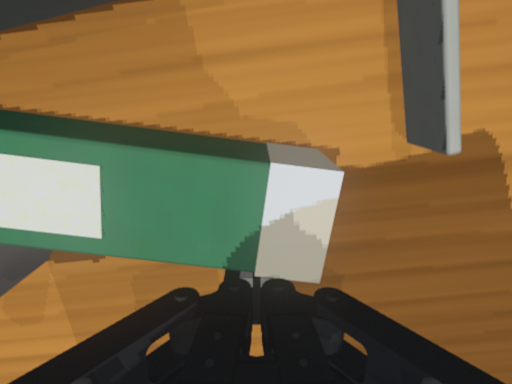

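View pics/s13.png

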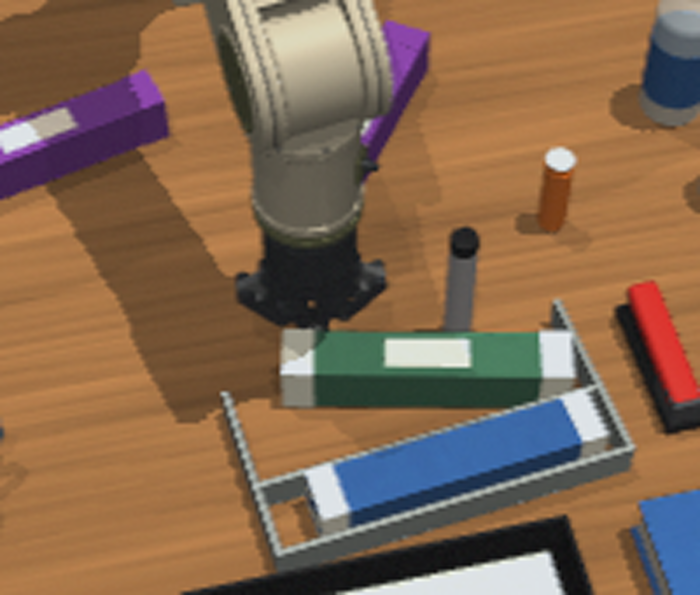

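```bash

python3 -c "
from m import *
a,b=w2b(wr(321,283,.05)),w2b(wr(0,242,.05)); c=w2b(wr(343,171,.05)); u=(b-a)/np.linalg.norm(b-a); report((a+c)/2+.12*u,u)"
python3 -m crank '[[-1,[0.12,0,0],[0,0,-0.04]],[-1,[0.12,0,0],[0,0,-0.04]],[-1,[0.12,0,0],[0,0,-0.04]],[-1,[0.12,0,0],[0,0,-0.04]],[-1,[0,0,0],[0,0,0]]]'>/dev/null
python3 -c "
from m import *
go(.03,-.075,.036)
cv2.imwrite('pics/w14.png',manip.camera('wrist'))
cv2.imwrite('pics/s14.png',cv2.resize(manip.camera('scene')[120:290,160:360],None,fx=3.5,fy=3.5,interpolation=cv2.INTER_CUBIC))"
```

```text
centre [0.0305 0.0187] theta 20.2 left [0.0718 0.1314] right [-0.0109 -0.0939]
post clearance off near side 0.0203 post along 0.026 tip clearance 0.0053
far left corner [0.0929 0.1236]  right near corner [-0.032  -0.0862]
clk 14.05 pos [ 0.5985 -0.0645  0.0358] bay [ 0.0032 -0.0661] xdir 0.7 tilt -1.0 w 0.002 F [-0.2  0.5  0. ]
shift units [ 0.343  0.083 -0.002] dist 0.028
```

View pics/w14.png

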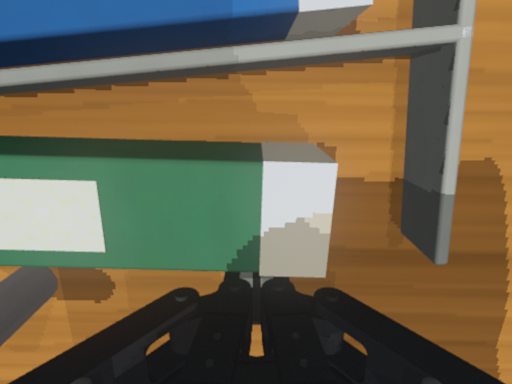

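View pics/s14.png

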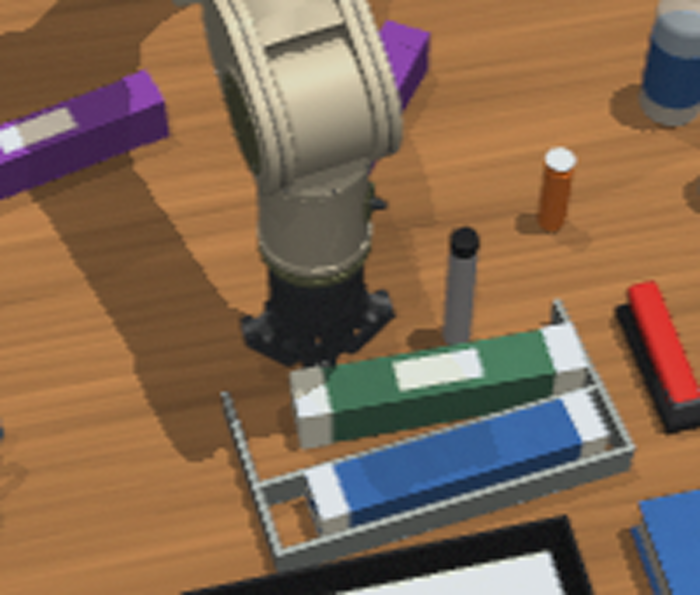

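```bash

python3 -c "
from m import *
a,b=w2b(wr(326,277,.05)),w2b(wr(0,266,.05)); c=w2b(wr(337,163,.05)); u=(b-a)/np.linalg.norm(b-a); report((a+c)/2+.12*u,u)"
python3 -m crank '[[-1,[0.1,-0.01,0],[0,0,-0.03]],[-1,[0.1,-0.01,0],[0,0,-0.03]],[-1,[0.08,-0.01,0],[0,0,-0.03]],[-1,[0.06,0,0],[0,0,-0.01]],[-1,[0,0,0],[0,0,0]]]'
python3 -c "
from m import *
go(.03,-.075,.036)
cv2.imwrite('pics/w15.png',manip.camera('wrist'))
"
```

```text
centre [0.0471 0.0225] theta 7.0 left [0.0616 0.1416] right [ 0.0325 -0.0966]
post clearance off near side 0.0289 post along 0.0321 tip clearance -0.0489
far left corner [0.084  0.1389]  right near corner [ 0.0102 -0.0939]
clock: 14.65
position: [0.6249, -0.0608, 0.0357]
ee_rot: [0.999, 0.045, 0.0, -0.0]
ft_force: [-0.3, -0.3, -0.5]
grip_width: -0.0
clk 14.65 pos [ 0.6249 -0.0608  0.0357] bay [ 0.0298 -0.0649] xdir 5.1 tilt -1.0 w -0.0 F [-0.3 -0.3 -0.5]
shift units [ 0.003  0.126 -0.004] dist 0.01
```

View pics/w15.png

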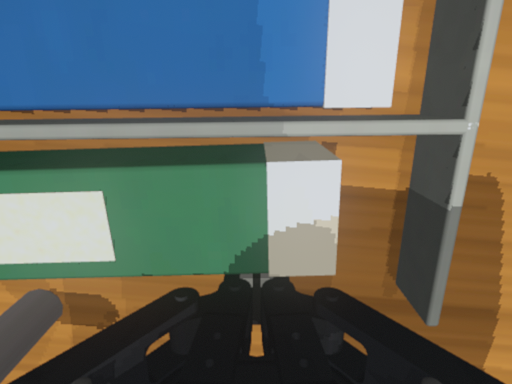

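```bash

python3 -m crank '[[-1,[0.04,0,0],[0,0,0]],[-1,[0.04,0,0],[0,0,0]],[-1,[0.03,0,0],[0,0,0]],[-1,[0,0,0],[0,0,0]],[-1,[0,0,0],[0,0,0]]]'
python3 -c "
from m import *
go(.03,-.075,.036)
cv2.imwrite('pics/w16.png',manip.camera('wrist'))
"
```

```text
clock: 15.2
position: [0.6312, -0.0607, 0.0354]
ee_rot: [0.999, 0.044, -0.002, 0.0]
ft_force: [-10.3, -1.7, 6.4]
grip_width: 0.004
clk 15.2 pos [ 0.6312 -0.0607  0.0354] bay [ 0.0361 -0.0655] xdir 5.1 tilt -1.0 w 0.004 F [-10.3  -1.7   6.4]
shift units [-0.075  0.119 -0.007] dist 0.011
```

View pics/w16.png

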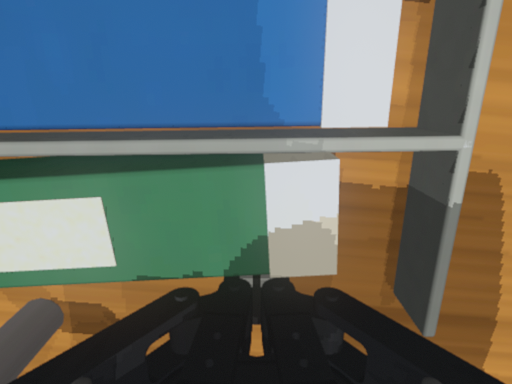

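```bash

python3 -m crank '[[-1,[-0.2,0,0],[0,0,0]],[-1,[-0.2,0,0],[0,0,0.17]],[-1,[0,0,0],[0,0,0.18]],[-1,[0,0,0],[0,0,0.18]],[-1,[0,0,0],[0,0,0.18]]]' >/dev/null
python3 -m crank '[[-1,[0,0,0],[0,0,0.18]],[-1,[0,0,0],[0,0,0]],[-1,[0,0,0],[0,0,0]],[-1,[0,0,0],[0,0,0]],[-1,[0,0,0],[0,0,0]]]' >/dev/null
python3 -c "
from m import *
go(.008,0,.036)
cv2.imwrite('pics/w17.png',manip.camera('wrist'))
cv2.imwrite('pics/s17.png',cv2.resize(manip.camera('scene')[120:290,160:360],None,fx=3.5,fy=3.5,interpolation=cv2.INTER_CUBIC))
cv2.imwrite('pics/t17.png',cv2.resize(manip.camera('top')[110:230,170:350],None,fx=4.4,fy=4.4,interpolation=cv2.INTER_CUBIC))"
```

```text
clk 16.25 pos [ 0.6011 -0.0632  0.0357] bay [ 0.0059 -0.0651] xdir -34.8 tilt -1.0 w -0.0 F [ 1.2 -0.3 -0.7]
shift units [-0.506 -0.637 -0.003] dist 0.065
```

View pics/w17.png

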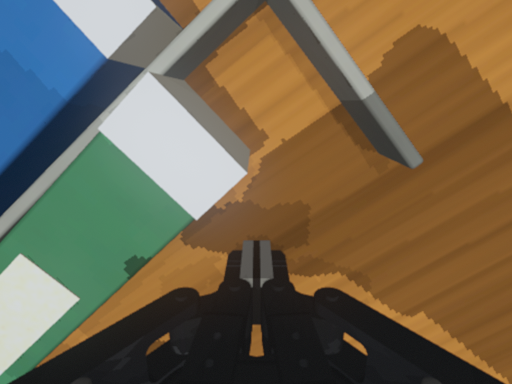

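View pics/s17.png

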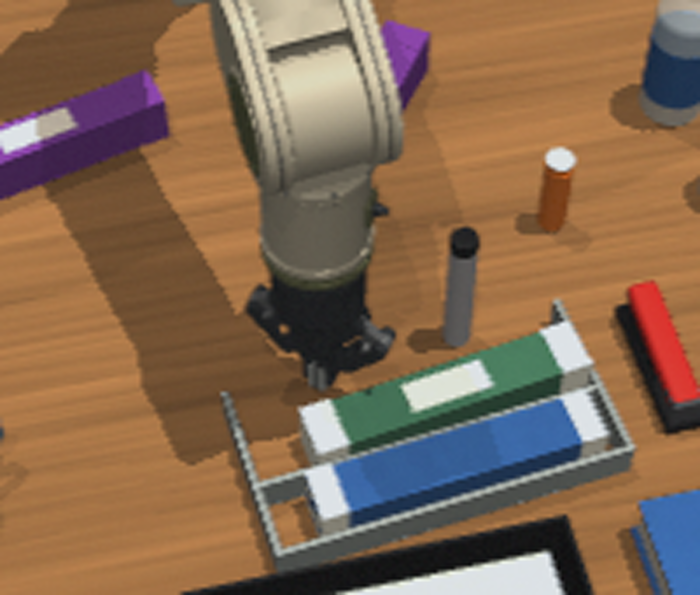

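View pics/t17.png

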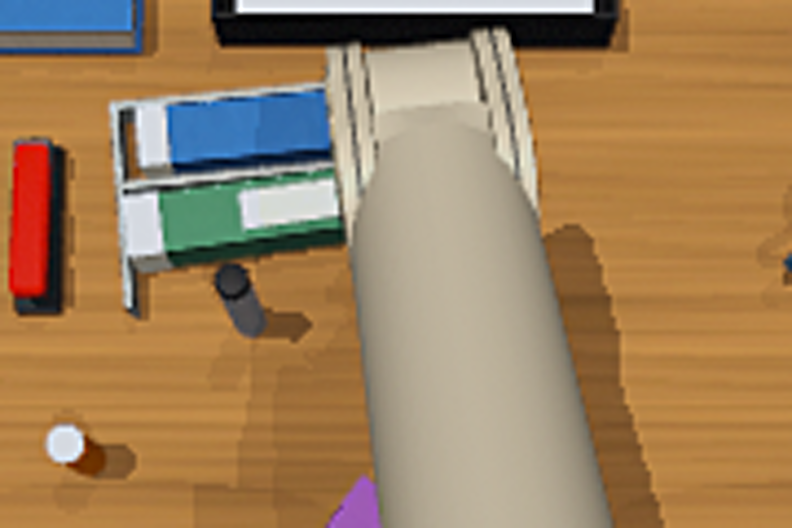

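```bash

python3 -c "
from m import *
for p in [(125,196),(132,260),(345,231)]: print(w2b(Z(*p,.05)))
"
python3 -m crank '[[-1,[-0.1,-0.12,0],[0,0,0]],[-1,[-0.1,-0.13,0],[0,0,0]],[-1,[-0.1,-0.13,0],[0,0,0]],[-1,[-0.1,-0.13,0],[0,0,0]],[-1,[-0.1,-0.13,0],[0,0,0]]]'
python3 -c "
from m import *
go(.026,0,.036)
cv2.imwrite('pics/w18.png',manip.camera('wrist'))
cv2.imwrite('pics/s18.png',cv2.resize(manip.camera('scene')[120:290,160:360],None,fx=3.5,fy=3.5,interpolation=cv2.INTER_CUBIC))"
```

```text
[0.08024288 0.14302799]
[0.03201286 0.1411395 ]
[ 0.03900095 -0.013876  ]
clock: 16.9
position: [0.5974, 0.0035, 0.0358]
ee_rot: [0.954, -0.3, 0.0, -0.0]
ft_force: [0.6, 0.6, -0.3]
grip_width: -0.001
clk 16.9 pos [0.5974 0.0035 0.0358] bay [0.0086 0.0016] xdir -34.9 tilt -1.0 w -0.001 F [ 0.6  0.6 -0.3]
shift units [ 0.179 -0.125 -0.003] dist 0.017
```

View pics/s18.png

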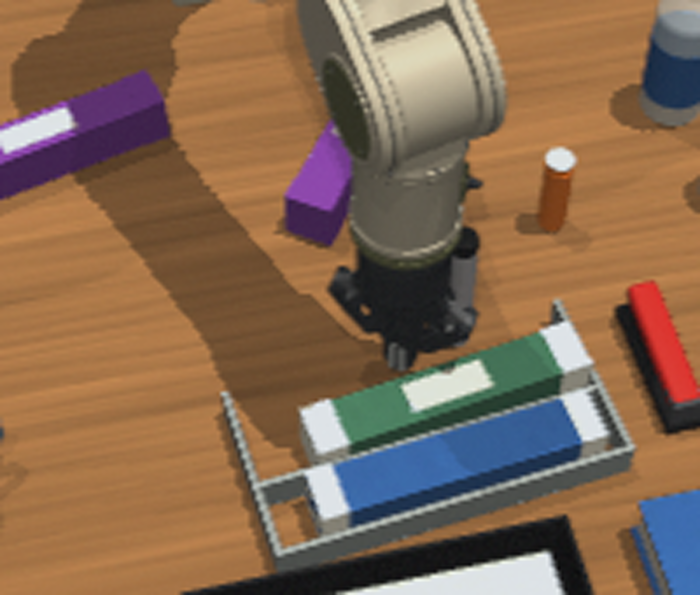

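View pics/w18.png

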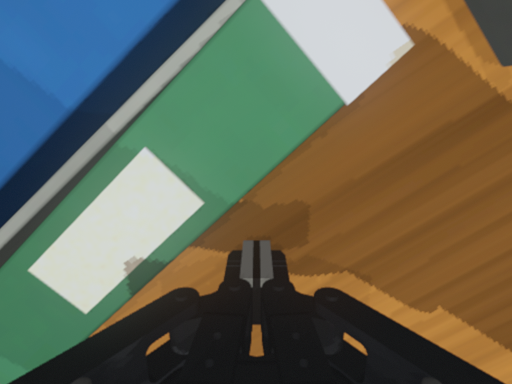

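```bash

python3 -m crank '[[-1,[0.067,-0.057,0],[0,0,0]],[-1,[0.067,-0.057,0],[0,0,0]],[-1,[0.067,-0.057,0],[0,0,0]],[-1,[0.03,-0.025,0],[0,0,0]],[-1,[0,0,0],[0,0,0]]]'
python3 -c "
from m import *
go(.026,0,.036)
cv2.imwrite('pics/w19.png',manip.camera('wrist'))
cv2.imwrite('pics/s19.png',cv2.resize(manip.camera('scene')[120:290,160:360],None,fx=3.5,fy=3.5,interpolation=cv2.INTER_CUBIC))"
```

```text
clock: 17.5
position: [0.622, 0.0038, 0.0355]
ee_rot: [0.954, -0.3, -0.0, 0.0]
ft_force: [-0.2, 1.0, 0.4]
grip_width: 0.002
clk 17.5 pos [0.622  0.0038 0.0355] bay [ 0.0331 -0.0004] xdir -34.9 tilt -1.0 w 0.002 F [-0.2  1.   0.4]
shift units [-0.07   0.054 -0.007] dist 0.007
```

View pics/w19.png

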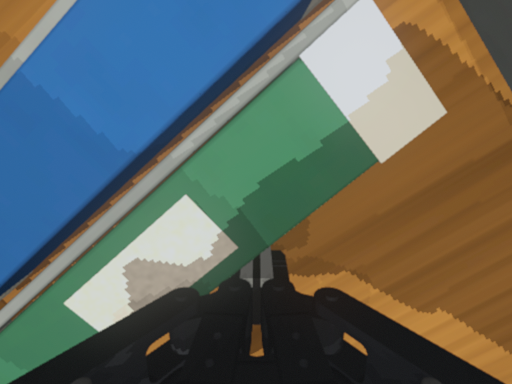

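View pics/s19.png

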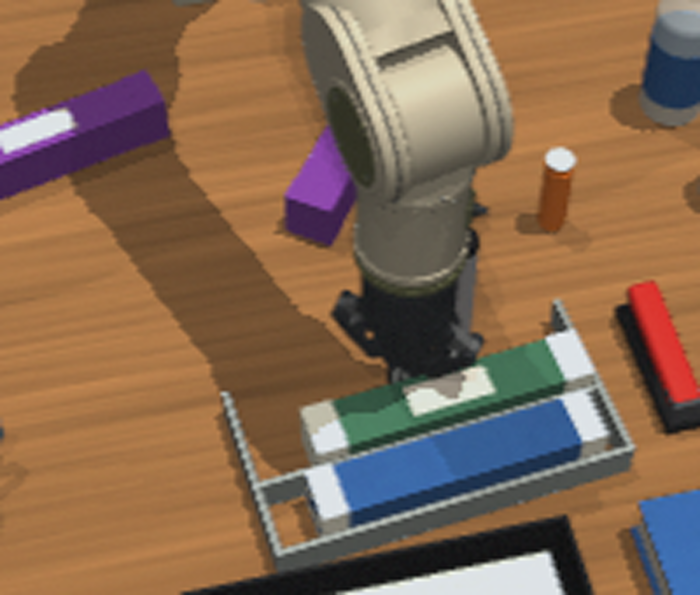

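```bash

python3 -m crank '[[-1,[0.03,-0.025,0],[0,0,0]],[-1,[0.03,-0.025,0],[0,0,0]],[-1,[0.02,-0.02,0],[0,0,0]],[-1,[0,0,0],[0,0,0]],[-1,[0,0,0],[0,0,0]]]'
python3 -c "
from m import *
go(.026,0,.036)
cv2.imwrite('pics/w20.png',manip.camera('wrist'))"
```

```text
clock: 18.1
position: [0.6237, 0.0042, 0.0352]
ee_rot: [0.954, -0.3, -0.007, 0.003]
ft_force: [-37.3, -3.5, 29.4]
grip_width: -0.001
clk 18.1 pos [0.6237 0.0042 0.0352] bay [ 0.0348 -0.0002] xdir -34.9 tilt -0.9999 w -0.001 F [-37.3  -3.5  29.4]
shift units [-0.086  0.07  -0.008] dist 0.009
```

View pics/w20.png

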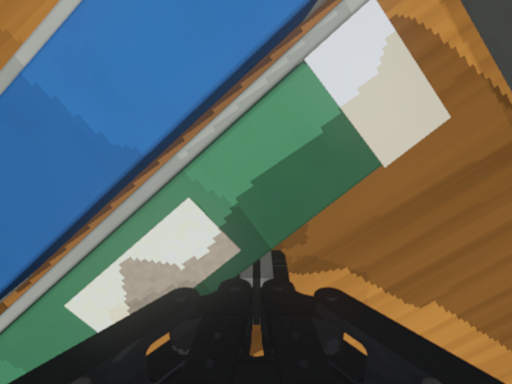

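```bash

python3 -m crank '[[-1,[-0.05,0.04,0],[0,0,0]],[-1,[-0.1,0.09,0],[0,0,0]],[-1,[-0.1,0.1,0],[0,0,0]],[-1,[0,0.2,-0.2],[0,0,0]],[-1,[0,0.2,-0.4],[0,0,0]]]'
python3 -m crank '[[-1,[0,0.2,-0.5],[0,0,0]],[-1,[0,0.3,-0.5],[0,0,0]],[-1,[0,0.5,0],[0,0,0]],[-1,[0,0.5,0],[0,0,0]],[-1,[0,0.5,0],[0,0,0]]]'
python3 -m crank '[[-1,[0,0.5,0],[0,0,0]],[-1,[0,0.5,0],[0,0,0]],[-1,[0,0.5,0],[0,0,0]],[-1,[0,0.3,0],[0,0,0]],[-1,[0,0,0],[0,0,0]]]'
python3 -c "
from m import *
go(.026,0,.036)
cv2.imwrite('pics/t21.png',cv2.resize(manip.camera('top')[110:230,170:350],None,fx=4.4,fy=4.4,interpolation=cv2.INTER_CUBIC))
cv2.imwrite('pics/s21.png',manip.camera('scene'))"
```

```text
clock: 18.65
position: [0.5831, -0.0252, 0.0822]
ee_rot: [0.954, -0.3, -0.002, 0.0]
ft_force: [0.2, -0.5, 0.1]
grip_width: 0.003
clock: 19.15
position: [0.4926, -0.1575, 0.1644]
ee_rot: [0.954, -0.3, 0.001, 0.0]
ft_force: [0.1, -0.4, -0.6]
grip_width: -0.002
clock: 19.65
position: [0.4086, -0.2777, 0.164]
ee_rot: [0.953, -0.303, 0.0, 0.001]
ft_force: [0.2, -0.1, 0.9]
grip_width: 0.001
clk 19.65 pos [ 0.4086 -0.2777  0.164 ] bay [-0.2063 -0.2602] xdir -35.3 tilt -1.0 w 0.001 F [ 0.2 -0.1  0.9]
shift units [ 0.074 -4.361  1.594] dist 0.371
```

View pics/t21.png

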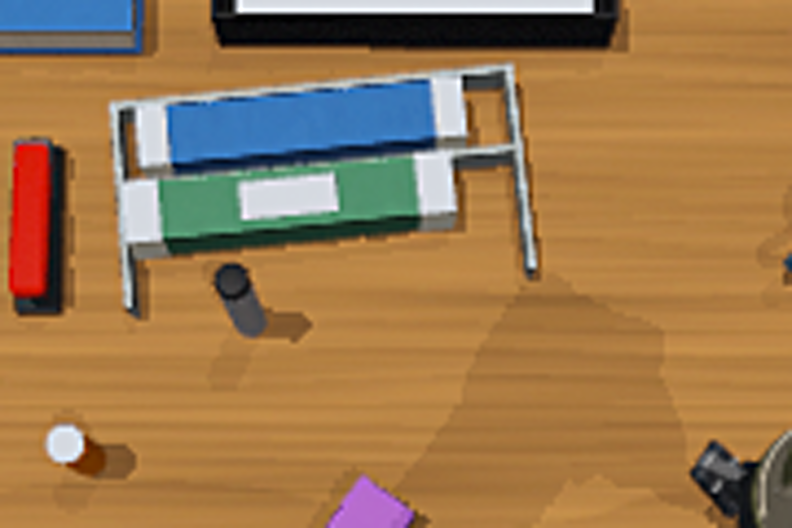

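View pics/s21.png

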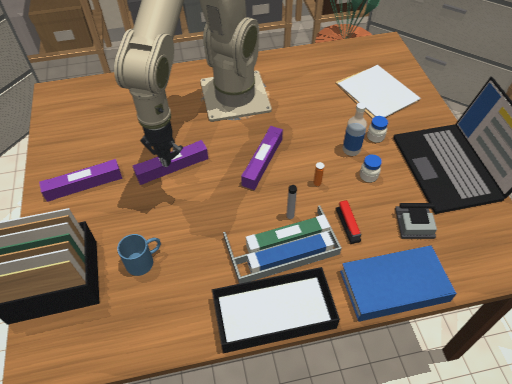

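```bash

python3 -c "
from m import *
C=[w2b(Z(*p,.05)) for p in [(121,181),(450,152),(456,212),(126,243)]]
for c in C: print(c)
print('centre',sum(C)/4,'leftx',(C[0]+C[3])/2,'rightx',(C[1]+C[2])/2)
"
```

```text
[0.09180581 0.14518454]
[ 0.09105483 -0.09553097]
[ 0.04556139 -0.09535643]
[0.04504185 0.14461977]
centre [0.06836597 0.02472923] leftx [0.06842383 0.14490216] rightx [ 0.06830811 -0.0954437 ]
```

```bash
python3 -c "
from workcell import manip
print(manip.hand_in(), manip.get_obs()['clock'])"
```

```text
the job is handed in; nothing more can be done
the job is handed in; nothing more can be done
```

The green carton is stowed in the front bay, flat against the back wall, and I handed the job in at about 20 s of the 72 s allowed. I used only pushes, with the closed fingers:
1. I turned the left end forward to about 31°.
2. I pushed the right end so the left end slid in behind the post.
3. I swung the right end in, then pressed near the middle to seat the carton.

**Final top view:** both end centres are at bay x ≈ 0.068 m (needed above 0.055). The carton's middle is at y ≈ +0.025 m (limit ±0.035), with its left end against the left end wall.

**On the way:** with the carton at about 30°, carton_left was at about (0.07, 0.12) m in the bay frame, some 60 mm left of the post. carton_right was still outside at x ≈ -0.05 m.

**Other objects:** in the last overview picture everything else looks unmoved; I compared by eye and did not measure each item. The arm is clear of it all, with force near zero.

**Force:** the seating push peaked higher than I meant, at about 37 N horizontal (about 48 N in total with the vertical part) at the wrist. The fingers made that contact and it is below the 120 N wrist limit. The 40 N limit applies to the arm and gripper body, which did not appear to touch anything.

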